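# Pop the spice box open and put the jar away

### The arm

A 6-joint arm with a two-finger parallel gripper is mounted at the origin on a cart in front of the work surface, level with it; the furniture and walls round the work are solid. World frame = base frame: x ahead of the robot, y to its left, z up, the work surface at z = 0. Lengths are in mm, angles in rad, forces in N, time in s.
With the tool pointing down it reaches from about 350 to 875 mm from the base axis. Payload 4.2 kg.
Tool frame: the origin (TCP) lies midway between the tips of the shut fingers; the grasp point (between the pads) lies 19 mm behind it; z points along the fingers, y is the line along which they close (so a half turn about z gives the same grasp; the last joint's range is limited). The gripper opens to 87 mm and grips with 3 to 60 N. Pads are 19 mm wide; open, the fingers measure 117 mm over their backs; the gripper's body (75 mm by 190 mm) begins 51 mm behind the grasp point.
Start: joints at [-0.948, 0.385, 0.008, 0, -1.194, -0.259], TCP at [222.407, -584.067, 222.55] pointing down, gripper open.
Joint ranges: [-3.14, 3.14], [-1.21, 2.06], [-1.07, 1.41], [-3.16, 2.05], [-2.99, -0.16], [-3.1, 3.1]. Speed limits (rad/s): [2.79, 2.79, 3.14, 3.14, 3.14, 3.14].

### API

Orientations are given as a rotation vector (axis times angle).
In Python, from rig import readout, grab_frame, order gives the robot as it stands. The module is installed in compiled form; this text tells all that it offers.
- The arm moves only by the shell command python3 -m jog 'ROWS' [OPENING] [FORCE]. ROWS is JSON, a list of rows, each an object of numbers: "x", "y", "z": the shift along the tool's x, y, z in m; "turn": the turn about the tool's z in degrees. A call has 1 to 5 rows; each row shifts and turns the commanded pose from where the row before left it, along the tool's axes as they then stand; what a row does not reach is not made up. A row lasts 1/12 s, in which the tool goes at most 41.7 mm and 7.16 degrees, less where a joint would pass 70% of its speed; a pose out of reach is approached as far as the arm can. A call is refused whole if a number of a shift passes 0.0417 or a number of a turn 7.16, either way. A call with a gripper value outside its range is refused whole. OPENING is the finger opening in m, from 0 to 0.087, set as the call begins (- or left out, the last holds). The fingers move at their own pace and stop on an object; FORCE is the grip in N (left out, the last holds). Time passes only in rows, so rows that do not move let the fingers close. It gives the time, the measured TCP pose, the force, the opening and the grip force at its end, in the units of the state.
- readout.sense(): the state, without advancing time (a new reading comes with each control period).
- grab_frame(name): name is "scene" or "top" or "wrist"; returns a dict with "frame" (400x640x3 uint8, blue, green, red), "mtx" (3x3 intrinsics, pixels), "D" ([k1, k2, p1, p2, k3] as OpenCV has them; the pictures are not rectified), "rvec" (rotation vector, rad) and "tvec" (3), from world to camera coordinates, as OpenCV has them. Camera axes: x right, y down, z forward; pixel columns grow to the right and rows downward; lengths in mm; the calibration is good to about 2 mm. A picture is of the moment at which its call begins. There is no depth.
- order.hand_in(): hands the job in; it is judged then, once.
The state is a dict: "t": time; "joints": joint angles; "qvel": joint speeds; "effort": joint torques, N m; "tcp_pos": TCP position; "ee_rot": TCP orientation; "ft_force": force on the tool from outside, world axes, zero at the start; "ft_torque": the same for the moment, N m; "grip_width": opening from 0.0 (shut) to 1.0 (fully open); "finger_force": force on a finger pad.
Only numpy, scipy, OpenCV 4.12 (cv2) and the standard library are available. Lean on these libraries where they do the work, as an engineer would, in place of code of your own. Each camera call takes 0.05 s, during which the arm holds its last target. There are 200 camera calls.

### The job

Press the orange key on the front of the blue box so that its wooden lid springs up, then steady the bobbing lid and guide it gently all the way back to its stop, without letting it bang, so that it stays open. Then put the green-capped spice jar from the worktop away in the empty right-hand compartment beside the jar already in the box: set it down gently, standing upright, and leave the lid open. Leave the other things on the worktop alone and keep the stored jar upright.

Things in the scene. Friction and masses are not known exactly. Their poses are not given: they have to be found in the camera images.
- spice_box: Blue box fixed to the worktop, wooden lid. Origin: centre of underside; x from its front (key side) to the hinge at its back, y to the left seen from the front, z up. Outside 148 (x) by 188 (y) mm, rim z 118, walls 4, inner floor z 5. A divider along x at y 0, top z 60, makes two compartments 140 (x) by 88 (y) mm. A sloping chin on the front, 110 mm wide, reaches to x -118.
- key_face (a point): Centre of the face of the orange release key, 50 (box y) by 26 mm, on the sloping chin. Its normal leans 40 degrees from vertical to the box's front: press along [0.643, 0, -0.766] in the box frame. The shut lid's lip hangs 38 mm above it and blocks it from straight above, so tilt the tool about 40 degrees; the lip is 24 mm from the key's axis.
- release_key (a joint): Travel of the key, 0 out, 0.007 m fully in; sprung, 1.5 N to start, 5 N fully in. The lid is let go at about 0.004 m. It springs back out.
- box_lid (a joint): Lid angle: 0 shut and latched, 1.57 upright, 1.9 at its stop, leaning back. Once let go, a spring pin kicks the lid up; it bobs and comes to rest at about 0.76 rad on the pin. Pushed past about 1.4 rad it stays where it is put (hinge friction); under 3 N at the lip moves it.
- lid_hinge (a point): Hinge axis of the lid (along the box's y), at [78, 0, 118] mm in the box frame; it does not move relative to the box.
- lid_lip (a point): Middle of the lower edge of the lid's free front lip, 178 mm from the hinge. The lid is 8 mm thick, 196 mm wide and lies above the line from the hinge to this point; push on its underside to open it. A steel latch tongue, 30 mm wide and 18 mm long, stands out of the underside 14 mm behind the lip, in the middle.
- free_bay (a point): Centre of the floor of the empty right-hand compartment (box y -46 mm, z 5 mm).
- spice_jar: The glass spice jar to put away, with a green cap, standing on the worktop; 46 mm across, 106 mm high, about 0.08 to 0.15 kg. Origin: centre of its underside, z up. Places on the worktop are swapped with the honey and the salt shaker.
- stored_jar: Same kind of green-capped jar, 46 mm across, 106 mm high, already standing in the left-hand compartment (box y +46 mm), hidden while the lid is shut. Origin: centre of its underside.
- honey: Bystander: honey jar with a red lid, 65 mm across, 100 mm high. Origin: centre of its underside.
- salt_shaker: Bystander: glass salt shaker with a grey top, 44 mm across, 90 mm high. Origin: centre of its underside.
Mind the look-alikes: they are no part of the job. Leave any pink or yellow look-alike of the spice_jar alone.

How it is judged (in metres and radians):
On the way, in this order (a step that is already met when the one before it is completed fails the run):
1. the key is pressed and the lid has sprung up (value of joint box_lid above 0.4 rad), for 0.1 s.
2. the lid is guided back to its stop and steady there (value of joint box_lid above 1.7 rad and velocity of joint box_lid between -0.2 and 0.2 rad/s), for 0.3 s.
3. the jar stands in the empty compartment (x of spice_jar in the frame of spice_box between -0.065 and 0.065 m and y of spice_jar in the frame of spice_box between -0.09 and -0.01 m and z of spice_jar in the frame of spice_box below 0.02 m and angle between spice_jar's own z axis and vertical below 0.2 rad), for 0.2 s.
At the end, for the whole second after the job is handed in: The lid is open against or near its stop (over 1.65 rad) and both jars stand upright (within 0.15 rad) at rest on the floor of the box (within 10 mm), the spice jar in the right-hand compartment and the stored jar still in the left-hand one (value of joint box_lid above 1.65 rad and x of spice_jar in the frame of spice_box between -0.065 and 0.065 m and y of spice_jar in the frame of spice_box between -0.09 and -0.01 m and z of each of spice_jar, stored_jar in the frame of spice_box below 0.015 m and angle between each of spice_jar, stored_jar's own z axis and vertical below 0.15 rad and linear speed of spice_jar below 0.03 m/s and y of stored_jar in the frame of spice_box above 0.01 m); the robot touches nothing.
It fails at once if the lid bangs against its stop (over 2.5 rad/s beyond 1.6 rad) (value of joint box_lid above 1.6 rad and velocity of joint box_lid above 2.5 rad/s).
It fails at once if the spice jar is dropped or thrown into the box (over 0.6 m/s inside it) (horizontal distance between spice_jar and free_bay below 0.07 m and z of spice_jar in the frame of spice_box below 0.06 m and linear speed of spice_jar above 0.6 m/s).
It fails at once if the stored jar is tipped (angle between stored_jar's own z axis and vertical above 0.5 rad).
It fails at once if the honey or the salt shaker is shifted by over 40 mm or tipped (distance of any of honey, salt_shaker from where it was at the start of the episode above 0.04 m or angle between any of honey, salt_shaker's own z axis and vertical above 0.5 rad).
It also fails if it takes over 72 s, if anything falls off the work surface, if the arm or the gripper's body presses on something with over 40 N, if the wrist force passes 120 N, or if a joint passes its speed limit or range.

## Working session

There is one attempt and no reset: what is moved stays moved. The work goes in short steps, Python scripts to look and compute and a shell command to move; the robot and the scene stay as the last step left them, time stands still between calls to the robot, and variables do not carry over. Pictures are saved under pics/ and viewed, at most 10 in all, crops included, and the job is handed in when it is done.

```bash
mkdir -p pics; cat > h.py <<'E'
import numpy as np, cv2
from rig import readout, grab_frame, order
def ray(f,u,v):
    p=cv2.undistortPoints(np.array([[[u,v]]],float),f["mtx"],f["D"]).ravel()
    R=cv2.Rodrigues(np.array(f["rvec"],float))[0]; t=np.array(f["tvec"],float).ravel()
    return -R.T@t, R.T@np.array([p[0],p[1],1])
def onz(f,u,v,z):
    c,d=ray(f,u,v); return c+d*(z-c[2])/d[2]
def proj(f,P):
    return cv2.projectPoints(np.array(P,float).reshape(-1,1,3),np.array(f["rvec"],float),np.array(f["tvec"],float),np.array(f["mtx"],float),np.array(f["D"],float))[0].reshape(-1,2)
E
python3 - <<'E'
from h import *
import pickle
fs={n:grab_frame(n) for n in("scene","top","wrist")}
for n,f in fs.items():
    for k in("mtx","D","rvec","tvec"): f[k]=np.array(f[k],float)
    c,d=ray(f,320,200); print(n,c.round(),(d/np.linalg.norm(d)).round(2))
pickle.dump(fs,open('f0.pkl','wb'))
cv2.imwrite('pics/a.png',fs['scene']['frame']); cv2.imwrite('pics/b.png',fs['top']['frame'])
s=readout.sense(); print(s)
E
```

```text
scene [994.  58. 854.] [-0.51  0.18 -0.84]
top [397. 231. 932.] [ 0.19 -0.01 -0.98]
wrist [ 162. -607.  383.] [ 0.22  0.1  -0.97]
{'t': 0.15, 'joints': array([-9.48384151e-01,  3.85357407e-01,  6.95911223e-03, -3.16769071e-04,
       -1.19399220e+00, -2.58579989e-01]), 'qvel': array([ 0.00032701, -0.00224741,  0.0048013 ,  0.00220575, -0.00031172,
       -0.00027798]), 'effort': array([ 2.36981205e-04, -3.91052592e+01,  1.87587959e+01,  4.22234908e+00,
        1.23666652e-02, -1.52401567e-04]), 'tcp_pos': array([ 222.24984723, -583.67752895,  221.73729176]), 'ee_rot': array([ 5.68103922e-01, -3.08937842e+00, -2.46195691e-03]), 'ft_force': array([0.59468596, 0.16548785, 0.38690749]), 'ft_torque': array([ 0.05244573, -0.01485502, -0.04808774]), 'finger_force': 0.0, 'grip_width': 0.9997571351354674}
```

View pics/a.png

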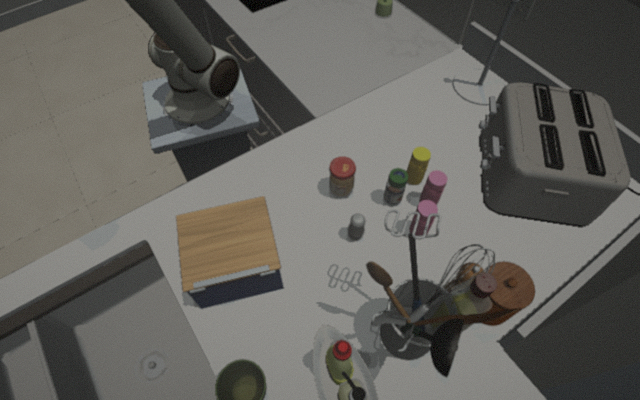

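View pics/b.png

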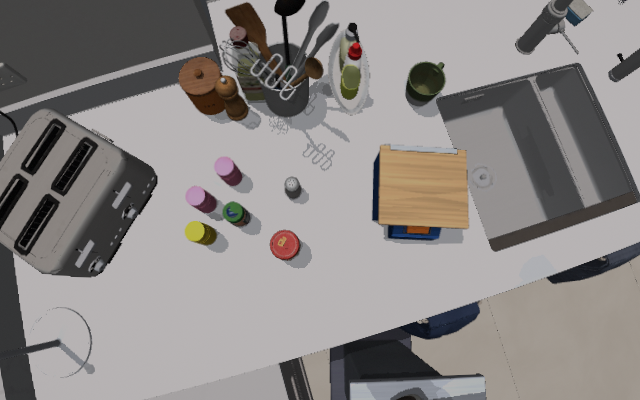

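The scene camera shows the wooden lid at (228,245), and the green cap at (398,178) with the yellow and pink look-alikes around it. In the top view the orange key is at (418,229), in front of the lid on the robot side. The green cap is at (235,212), the honey at (285,245) and the salt shaker at (292,187).

```bash
python3 - <<'E'
from h import *
import pickle
fs=pickle.load(open('f0.pkl','rb')); f=fs['top']; im=f['frame']; hsv=cv2.cvtColor(im,cv2.COLOR_BGR2HSV)
def big(m,box=None):
    m=m.astype(np.uint8)
    if box: k=np.zeros_like(m); k[box[1]:box[3],box[0]:box[2]]=1; m=m*k
    m=cv2.morphologyEx(m,cv2.MORPH_OPEN,np.ones((2,2)))
    c=max(cv2.findContours(m,0,2)[0],key=cv2.contourArea); return c
H,S,V=[hsv[...,i].astype(int) for i in range(3)]
lid=big((H>8)&(H<24)&(S>70)&(V>110),(360,135,485,226))
r=cv2.minAreaRect(lid); print('lid px',r)
P=np.array([onz(f,u,v,126)[:2] for u,v in cv2.boxPoints(r)]); print(P.round(1),[np.linalg.norm(P[i]-P[i-1]).round(1) for i in range(4)], P.mean(0))
key=big((H<12)&(S>190)&(V>120),(385,222,460,245)); rk=cv2.minAreaRect(key); print('key',rk, key.reshape(-1,2).min(0),key.reshape(-1,2).max(0))
for z in(60,75,90): print([onz(f,*p,z)[:2].round(1) for p in cv2.boxPoints(rk)])
# green cap both views
m=(H>45)&(H<85)&(S>90)
g=big(m,(210,190,260,230)); (u,v),rad=cv2.minEnclosingCircle(g); print('cap',u,v,rad, onz(f,u,v,106).round(1))
fs2=fs['scene']; h2=cv2.cvtColor(fs2['frame'],cv2.COLOR_BGR2HSV)
g2=big((h2[...,0]>45)&(h2[...,0]<85)&(h2[...,1]>90),(380,160,415,200)); (u2,v2),rad2=cv2.minEnclosingCircle(g2); print('cap2',u2,v2,rad2,onz(fs2,u2,v2,106).round(1), onz(fs2,u2,v2,95).round(1))
h2_,s2,v2_=[h2[...,i].astype(int) for i in range(3)]
l2=big((h2_>8)&(h2_<24)&(s2>70)&(v2_>80),(165,190,290,300)); r2=cv2.minAreaRect(l2);a=cv2.approxPolyDP(cv2.convexHull(l2),5,True).reshape(-1,2)
print('lid scene',[onz(fs2,*map(float,p),126)[:2].round(1) for p in a])
a=cv2.approxPolyDP(cv2.convexHull(lid),4,True).reshape(-1,2)
print('lid top',a.tolist(),[onz(f,*map(float,p),126)[:2].round(1) for p in a])
for n,p,z in(('honey',(285,243),100),('salt',(292,184),90),('yellow',(195,231),106),('pink',(197,197),106),('pink2',(224,166),106)): print(n,onz(f,*p,z).round(0))
c=cv2.resize(im[130:260,170:490],(800,325),interpolation=cv2.INTER_CUBIC); cv2.imwrite('pics/c.png',c)
E
```

```text
lid px ((424.0, 186.0), (80.0, 88.0), 90.0)
[[ 671.8   82.8]
 [ 669.4 -116.8]
 [ 489.5  -97.6]
 [ 494.    92.6]] [np.float64(178.0), np.float64(199.6), np.float64(180.9), np.float64(190.3)] [581.18669441  -9.73043022]Traceback (most recent call last):
  File "<stdin>", line 13, in <module>
  File "<stdin>", line 8, in big
ValueError: max() iterable argument is empty
```

```bash
python3 - <<'E'
from h import *
import pickle
fs=pickle.load(open('f0.pkl','rb')); f=fs['top']; im=f['frame']; hsv=cv2.cvtColor(im,cv2.COLOR_BGR2HSV)
def big(m,box=None):
    m=m.astype(np.uint8)
    if box: k=np.zeros_like(m); k[box[1]:box[3],box[0]:box[2]]=1; m=m*k
    c=cv2.findContours(m,0,2)[0]
    return max(c,key=cv2.contourArea)
H,S,V=[hsv[...,i].astype(int) for i in range(3)]
lid=big((H>8)&(H<24)&(S>70)&(V>110),(360,135,485,230))
a=cv2.approxPolyDP(cv2.convexHull(lid),4,True).reshape(-1,2)
print('lid top',a.tolist(),[onz(f,*map(float,p),126)[:2].round(1) for p in a])
print(hsv[229,400:440:4].tolist(),hsv[232,416].tolist())
key=big((H<14)&(S>150)&(V>60),(385,226,460,245)); rk=cv2.minAreaRect(key); print('key',rk, key.reshape(-1,2).min(0),key.reshape(-1,2).max(0))
for z in(60,75,90): print([onz(f,*p,z)[:2].round(1) for p in cv2.boxPoints(rk)])
g=big((H>45)&(H<85)&(S>90),(210,190,260,230)); (u,v),rad=cv2.minEnclosingCircle(g); print('cap',u,v,rad, onz(f,u,v,106).round(1))
fs2=fs['scene']; h2=cv2.cvtColor(fs2['frame'],cv2.COLOR_BGR2HSV).astype(int)
g2=big((h2[...,0]>45)&(h2[...,0]<85)&(h2[...,1]>90),(380,160,415,200)); (u2,v2),rad2=cv2.minEnclosingCircle(g2); print('cap2',u2,v2,rad2,onz(fs2,u2,v2,106).round(1), onz(fs2,u2,v2,95).round(1))
l2=big((h2[...,0]>8)&(h2[...,0]<24)&(h2[...,1]>70)&(h2[...,2]>80),(165,190,290,300)); a=cv2.approxPolyDP(cv2.convexHull(l2),4,True).reshape(-1,2)
print('lid scene',a.tolist(),[onz(fs2,*map(float,p),126)[:2].round(1) for p in a])
for n,p,z in(('honey',(285,243),100),('salt',(292,184),90),('yellow',(195,231),106),('pink',(197,197),106),('pink2',(224,166),106)): print(n,onz(f,*p,z).round(0))
c=cv2.resize(im[130:260,170:490],(800,325),interpolation=cv2.INTER_CUBIC); cv2.imwrite('pics/c.png',c)
E
```

```text
lid top [[380, 146], [465, 150], [467, 227], [408, 229], [379, 223]] [array([671.8,  82.8]), array([ 660.1, -108.8]), array([487.4, -95.2]), array([486.3,  33.3]), array([500.4,  94.4])]
[[109, 195, 76], [114, 74, 48], [12, 213, 128], [12, 210, 135], [12, 211, 133], [12, 211, 134], [12, 211, 132], [11, 196, 112], [108, 191, 68], [109, 190, 67]] [12, 207, 137]
key ((417.84515380859375, 229.32305908203125), (21.951269149780273, 6.784938335418701), 3.814074993133545) [407 226] [429 233]
[array([486.9,  20.6]), array([502.4,  18.6]), array([497.9, -32.2]), array([482.3, -30. ])]
[array([485.4,  24.3]), array([500.6,  22.2]), array([496.1, -27.7]), array([480.9, -25.5])]
[array([483.8,  27.9]), array([498.8,  25.9]), array([494.4, -23.2]), array([479.4, -21. ])]
cap 233.18223571777344 212.39251708984375 10.459661483764648 [532.1 408.6 106. ]
cap2 398.5 176.0 8.077847480773926 [537.8 412.3 106. ] [531.  417.5  95. ]
lid scene [[263, 197], [279, 267], [184, 291], [177, 216]] [array([503.2,  95.6]), array([674.6,  82.8]), array([ 662.5, -105.1]), array([488.9, -92.6])]
honey [464. 296. 100.]
salt [597. 280.  90.]
yellow [492. 492. 106.]
pink [568. 491. 106.]
pink2 [638. 432. 106.]
```

View pics/c.png

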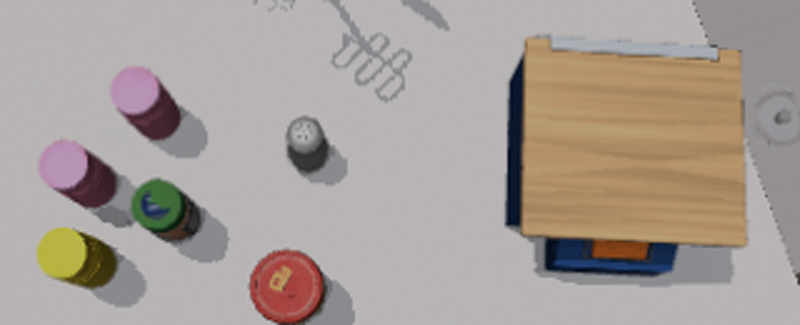

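Both views agree on the box: origin ≈ (593.5, -6.5), yaw ≈ -4°, key centre ≈ (493.7, 0.5, 80). The jar is at about (534, 410). The moves can't tilt the tool, so I'll keep it vertical and press the exposed lower half of the key with the edge of the shut fingers, just in front of the lip.

```bash
cat > go.py <<'E'
import sys; from h import *
from scipy.spatial.transform import Rotation as Ro
O=np.array([593.5,-6.5,0]); B=Ro.from_euler('z',-4,degrees=True)
# args: b|w x y z [heading of tool x, world deg]; prints shift in present tool axes
a=sys.argv; s=readout.sense(); R=Ro.from_rotvec(s['ee_rot']); M=R.as_matrix()
t=np.array(list(map(float,a[2:5])))
if a[1]=='b': t=O+B.apply(t)
head=np.degrees(np.arctan2(M[1,0],M[0,0]))
print('t',round(s['t'],2),'tcp',s['tcp_pos'].round(1),'box',B.inv().apply(s['tcp_pos']-O).round(1),'head',head.round(2),'down',M[:,2].round(3),'F',s['ft_force'].round(1),'fp',round(s['finger_force'],1),'w',round(s['grip_width'],3))
print('shift in tool axes, m:',(M.T@(t-s['tcp_pos'])/1000).round(4),'target',t.round(1))
if len(a)>5: print('turn',round(-((float(a[5])-head+180)%360-180),2))
E
python3 -m jog '[{"turn":6.2},{"turn":6.2},{"turn":6.2},{"turn":6.3},{}]' 0 10; python3 go.py b -113.5 0 150 176
```

```text
t 0.15 tcp [ 222.2 -583.7  221.7] box [-330.1 -601.7  221.7] head -159.16 down [-0.001  0.001 -1.   ] F [0.6 0.2 0.4] fp 0.0 w 1.0
shift in tool axes, m: [-0.4493  0.4549  0.0724] target [480.3   1.4 150. ]
turn 24.84validation failed for argument at $[0]...
```

```bash

python3 -m jog '[{"x":0,"y":0,"z":0,"turn":6.2},{"x":0,"y":0,"z":0,"turn":6.2},{"x":0,"y":0,"z":0,"turn":6.2},{"x":0,"y":0,"z":0,"turn":6.2},{"x":0,"y":0,"z":0,"turn":0}]' 0 10; python3 go.py b -113.5 0 150 176
```

```text
t: 0.57
tcp_pos: [222.3, -583.8, 222.1]
ee_rot: [-0.111, -3.139, -0.001]
ft_force: [0.1, -0.3, -0.2]
grip_width: 0.707
finger_force: 0.0
t 0.57 tcp [ 222.3 -583.8  222.1] box [-330.  -601.8  222.1] head 175.93 down [-0.     0.001 -1.   ] F [ 0.1 -0.3 -0.2] fp 0.0 w 0.707
shift in tool axes, m: [-0.2159  0.602   0.0725] target [480.3   1.4 150. ]
turn -0.07
```

```bash

python3 -m jog '[{"x":-0.007,"y":0.018,"z":0,"turn":0},{"x":-0.0127,"y":0.035,"z":0,"turn":0},{"x":-0.0127,"y":0.035,"z":0,"turn":0},{"x":-0.0127,"y":0.035,"z":0,"turn":0},{"x":-0.0127,"y":0.035,"z":0,"turn":0}]' | grep -E "tcp_pos|force"
python3 -m jog '[{"x":-0.0127,"y":0.035,"z":0,"turn":0},{"x":-0.0127,"y":0.035,"z":0,"turn":0},{"x":-0.0127,"y":0.035,"z":0,"turn":0},{"x":-0.0127,"y":0.035,"z":0,"turn":0},{"x":-0.0127,"y":0.035,"z":0,"turn":0}]' | grep -E "tcp_pos|force"
python3 -m jog '[{"x":-0.0127,"y":0.035,"z":0,"turn":0},{"x":-0.0127,"y":0.035,"z":0,"turn":0},{"x":-0.0127,"y":0.035,"z":0,"turn":0},{"x":-0.0127,"y":0.035,"z":0,"turn":0},{"x":-0.0127,"y":0.035,"z":0,"turn":0}]' | grep -E "tcp_pos|force"
python3 -m jog '[{"x":-0.0127,"y":0.035,"z":0,"turn":0},{"x":-0.0127,"y":0.035,"z":0,"turn":0},{"x":0,"y":0,"z":0,"turn":0},{"x":0,"y":0,"z":0,"turn":0}]' | grep -E "tcp_pos|force"
python3 go.py b -113.5 0 150 176
```

```text
tcp_pos: [291.1, -428.9, 222.2]
ft_force: [1.0, 0.0, 0.4]
finger_force: 0.0
tcp_pos: [366.6, -258.5, 222.7]
ft_force: [0.7, 0.5, 0.7]
finger_force: 0.0
tcp_pos: [442.1, -88.2, 222.8]
ft_force: [0.9, -0.5, 0.5]
finger_force: 0.0
tcp_pos: [472.3, -20.3, 222.2]
ft_force: [-0.8, -0.2, -0.2]
finger_force: 0.0
t 2.15 tcp [472.3 -20.3 222.2] box [-119.9  -22.3  222.2] head 176.38 down [-0.001 -0.    -1.   ] F [-0.8 -0.2 -0.2] fp 0.0 w 0.009
shift in tool axes, m: [-0.0066  0.0222  0.0722] target [480.3   1.4 150. ]
turn 0.38
```

Move over the pressing spot, lower to z 95, and check with the cameras how close the lip is.

```bash

python3 -m jog '[{"x":-0.0033,"y":0.0111,"z":0.018,"turn":0.2},{"x":-0.0033,"y":0.0111,"z":0.018,"turn":0.2},{"x":0,"y":0,"z":0.03,"turn":0},{"x":0,"y":0,"z":0.03,"turn":0},{"x":0,"y":0,"z":0.031,"turn":0}]' | grep -E "tcp_pos|force"
python3 - <<'E'
from h import *
f=grab_frame('top'); im=f['frame']; w=grab_frame('wrist')['frame']
a=cv2.resize(im[180:270,360:480],(533,400),interpolation=cv2.INTER_CUBIC)
cv2.imwrite('pics/d.png',np.hstack([a,cv2.resize(w,(267,400))])) if 0 else cv2.imwrite('pics/d.png',np.vstack([cv2.resize(im[180:270,360:480],(400,300)),cv2.resize(w,(400,250))]))
E
python3 go.py b -113.5 0 77 176
```

```text
tcp_pos: [479.9, -1.2, 94.9]
ft_force: [0.1, -0.7, 0.9]
finger_force: 0.0
t 2.67 tcp [475.8  -2.3  91.5] box [-117.7   -4.    91.5] head 175.58 down [-0.011 -0.003 -1.   ] F [-0.3  0.  -0.8] fp 0.0 w 0.004
shift in tool axes, m: [-0.0043  0.0041  0.0144] target [480.3   1.4  77. ]
turn -0.42
```

View pics/d.png

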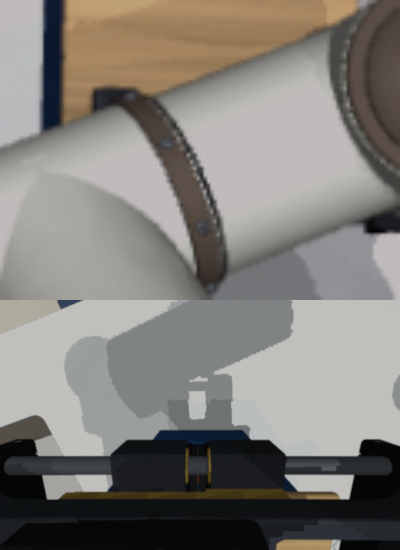

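The arm hides the key in the top view. The wrist view shows the shut fingers over the blue chin, with the lid's edge just beyond them at the bottom. I'll let the arm settle, then press in small steps.

```bash

python3 -m jog '[{"x":-0.001,"y":0.002,"z":0,"turn":0},{"x":0,"y":0,"z":0,"turn":0},{"x":0,"y":0,"z":0,"turn":0}]' | grep -E "tcp_pos|force"
python3 go.py b -113.5 0 77 176
```

```text
tcp_pos: [480.7, 1.2, 96.7]
ft_force: [-3.4, -1.4, -2.1]
finger_force: 1.4
t 2.92 tcp [480.7   1.2  96.7] box [-113.    -0.2   96.7] head 175.62 down [-0.  0. -1.] F [-3.4 -1.4 -2.1] fp 1.4 w 0.008
shift in tool axes, m: [0.0005 0.0002 0.0197] target [480.3   1.4  77. ]
turn -0.38
```

```bash

python3 -m jog '[{"x":0.003,"y":0,"z":0,"turn":0},{"x":0,"y":0,"z":0,"turn":0}]' | grep -E "tcp_pos|force"
python3 -m jog '[{"x":0,"y":0,"z":0,"turn":0},{"x":0,"y":0,"z":0,"turn":0}]' | grep -E "tcp_pos|force"
python3 -m jog '[{"x":0,"y":0,"z":0.006,"turn":0},{"x":0,"y":0,"z":0.006,"turn":0},{"x":0,"y":0,"z":0,"turn":0}]' | grep -E "tcp_pos|force"
python3 go.py b -113.5 0 77 176
```

```text
tcp_pos: [479.6, 2.3, 97.3]
ft_force: [0.5, 0.1, 0.3]
finger_force: 0.0
tcp_pos: [479.4, 2.3, 96.6]
ft_force: [0.0, -0.6, -0.6]
finger_force: 0.0
tcp_pos: [477.4, 1.7, 82.2]
ft_force: [-0.5, -0.2, 0.7]
finger_force: 0.0
t 3.5 tcp [477.4   1.7  82.2] box [-1.164e+02  1.000e-01  8.220e+01] head 175.63 down [-0.003 -0.001 -1.   ] F [-0.5 -0.2  0.7] fp 0.0 w 0.005
shift in tool axes, m: [-0.0029 -0.0001  0.0052] target [480.3   1.4  77. ]
turn -0.37
```

```bash

python3 -m jog '[{"x":0,"y":0,"z":0.004,"turn":0},{"x":0,"y":0,"z":0.002,"turn":0},{"x":0,"y":0,"z":0,"turn":0}]' | grep -E "tcp_pos|force"
python3 -m jog '[{"x":0,"y":0,"z":0.003,"turn":0},{"x":0,"y":0,"z":0,"turn":0}]' | grep -E "tcp_pos|force"
python3 -m jog '[{"x":0,"y":0,"z":0.003,"turn":0},{"x":0,"y":0,"z":0,"turn":0}]' | grep -E "tcp_pos|force"
python3 go.py b -113.5 0 77 176
```

```text
tcp_pos: [478.2, 1.8, 77.1]
ft_force: [0.0, 0.6, 0.9]
finger_force: 0.5
tcp_pos: [478.6, 2.0, 74.5]
ft_force: [-0.2, -0.4, 2.7]
finger_force: 1.1
tcp_pos: [478.8, 2.0, 71.7]
ft_force: [-1.2, 0.5, 5.6]
finger_force: 2.3
t 4.08 tcp [478.8   2.   71.7] box [-115.1    0.5   71.7] head 175.66 down [ 0.001  0.    -1.   ] F [-1.2  0.5  5.6] fp 2.3 w 0.007
shift in tool axes, m: [-0.0016 -0.0005 -0.0053] target [480.3   1.4  77. ]
turn -0.34
```

```bash

python3 -m jog '[{"x":0,"y":0,"z":0.0015,"turn":0},{"x":0,"y":0,"z":0,"turn":0}]' | grep -E "tcp_pos|force"
python3 - <<'E'
from h import *
f=grab_frame('scene'); im=f['frame']
cv2.imwrite('pics/e.png',cv2.resize(im[80:320,120:440],(800,600)))
E
```

```text
tcp_pos: [478.5, 2.0, 70.3]
ft_force: [-0.5, 1.0, 5.8]
finger_force: 1.9
```

View pics/e.png

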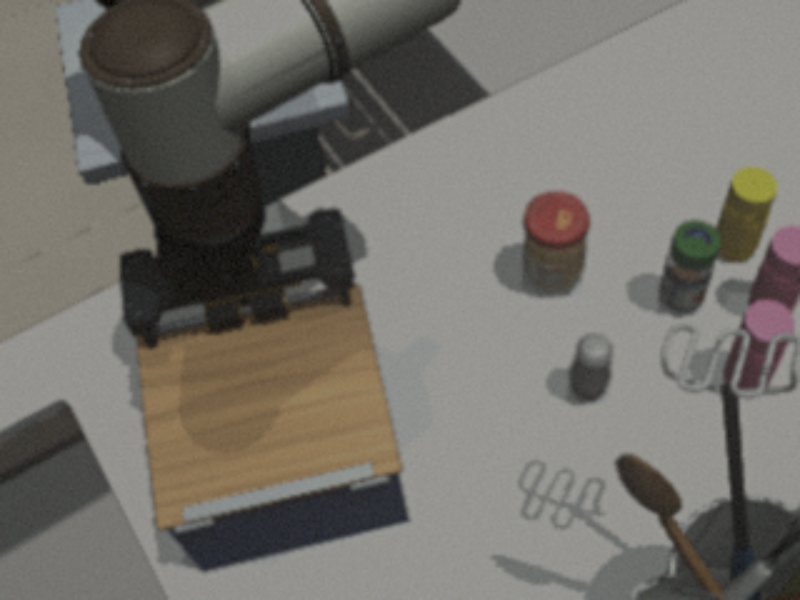

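The lid still looks shut, or nearly so, with the gripper clear in front of it. I'll press a little further and then retreat forward.

```bash

python3 -m jog '[{"x":0,"y":0,"z":0.002,"turn":0},{"x":0,"y":0,"z":0,"turn":0}]' | grep -E "tcp_pos|force"
python3 - <<'E'
from h import *
im=grab_frame('scene')['frame']; h=cv2.cvtColor(im,cv2.COLOR_BGR2HSV).astype(int)
m=((h[...,0]>8)&(h[...,0]<24)&(h[...,1]>70)&(h[...,2]>80)).astype(np.uint8); m[:190]=0;m[310:]=0;m[:,:150]=0;m[:,310:]=0
c=max(cv2.findContours(m,0,2)[0],key=cv2.contourArea);print(cv2.approxPolyDP(cv2.convexHull(c),4,True).reshape(-1,2).tolist())
E
python3 go.py b -113.5 0 77 176
```

```text
tcp_pos: [478.4, 1.9, 68.3]
ft_force: [-1.8, 0.6, 6.3]
finger_force: 2.4
[[262, 194], [279, 268], [184, 291], [175, 220]]
t 4.52 tcp [478.4   1.9  68.3] box [-115.4    0.4   68.3] head 175.65 down [ 0.  0. -1.] F [-0.2  0.8  5.5] fp 2.3 w 0.009
shift in tool axes, m: [-0.0019 -0.0004 -0.0087] target [480.3   1.4  77. ]
turn -0.35
```

```bash

python3 -m jog '[{"x":0.03,"y":0,"z":0,"turn":0},{"x":0.04,"y":0,"z":0,"turn":0},{"x":0.02,"y":0,"z":0,"turn":0},{"x":0,"y":0,"z":0,"turn":0}]' | grep -E "tcp_pos|force"
python3 - <<'E'
from h import *
im=grab_frame('top')['frame'];im2=grab_frame('scene')['frame']
cv2.imwrite('pics/g.png',np.hstack([im[60:300,300:500],cv2.resize(im2[80:320,120:320],None,fx=1,fy=1)]).repeat(2,0).repeat(2,1)[:480,:800])
E
python3 go.py b -113.5 0 77 176
```

```text
tcp_pos: [382.7, 7.3, 67.0]
ft_force: [0.0, 0.8, -0.3]
finger_force: 0.0
t 4.95 tcp [388.2   8.7  68.1] box [-205.9    0.9   68.1] head 175.7 down [ 0.  0. -1.] F [0.3 0.4 0.6] fp 0.0 w 0.006
shift in tool axes, m: [-0.0924 -0.0004 -0.0089] target [480.3   1.4  77. ]
turn -0.3
```

View pics/g.png

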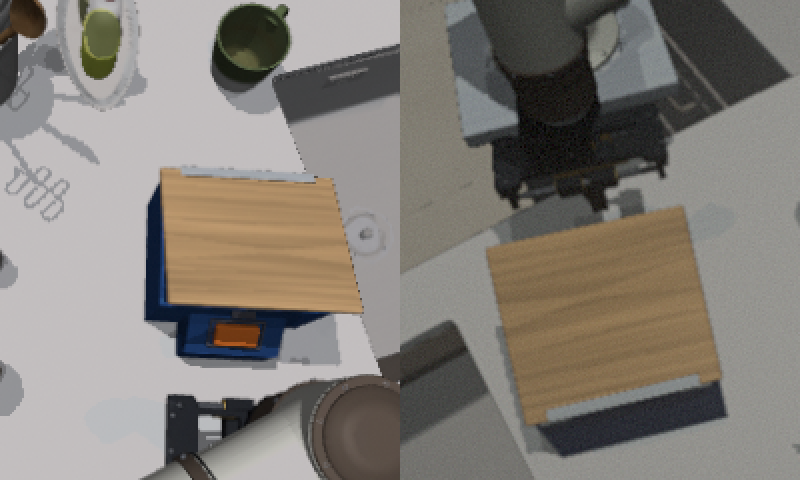

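The lid has sprung up, and the key is now fully visible in the top view at about (418,228). Next I'll rise to pushing height at box y +45, clear of the latch tongue, and measure the lip once it settles.

```bash

python3 -m jog '[{"x":0,"y":0.009,"z":-0.035,"turn":0},{"x":0,"y":0.009,"z":-0.035,"turn":0},{"x":0,"y":0.009,"z":-0.035,"turn":0},{"x":0,"y":0.009,"z":-0.035,"turn":0},{"x":0,"y":0.009,"z":0,"turn":0}]' | grep -E "tcp_pos|force"
python3 -m jog '[{"x":0,"y":0,"z":0,"turn":0},{"x":0,"y":0,"z":0,"turn":0},{"x":0,"y":0,"z":0,"turn":0},{"x":0,"y":0,"z":0,"turn":0},{"x":0,"y":0,"z":0,"turn":0}]' | grep -E "^t:"
cat > lid.py <<'E'
from h import *
from scipy.spatial.transform import Rotation as Ro
O=np.array([593.5,-6.5,0]); B=Ro.from_euler('z',-4,degrees=True)
# lid angle from its wood corners, seen in the scene view: free corner = ray cut with the lid's side plane (box y=+-98)
def lid():
    f=grab_frame('scene'); h=cv2.cvtColor(f['frame'],cv2.COLOR_BGR2HSV).astype(int)
    m=((h[...,0]>8)&(h[...,0]<24)&(h[...,1]>70)&(h[...,2]>60)).astype(np.uint8); m[:80]=0;m[310:]=0;m[:,:150]=0;m[:,310:]=0
    c=max(cv2.findContours(m,0,2)[0],key=cv2.contourArea); q=cv2.approxPolyDP(cv2.convexHull(c),5,True).reshape(-1,2).astype(float)
    for p in q:
        c0,d=ray(f,*p); c0=B.inv().apply(c0-O); d=B.inv().apply(d)
        r=[]
        for y in(98,-98):
            k=c0+d*(y-c0[1])/d[1]; v=k-[78,0,118]; r.append((k.round(0).tolist(),round(float(np.hypot(v[0],v[2])),0),round(float(np.arctan2(v[2],-v[0])),2)))
        print(p,r)
lid()
E
python3 lid.py; python3 go.py b -100 45 210 176
```

```text
tcp_pos: [397.3, 55.9, 215.1]
ft_force: [1.4, -0.4, 0.6]
finger_force: 0.0
t: 5.78
[260. 184.] [([-550.0, 98.0, -448.0], 845.0, -0.73), ([34521.0, -98.0, 47836.0], 58850.0, 2.2)]
[280. 268.] [([-90.0, 98.0, -257.0], 410.0, -1.15), ([17902.0, -98.0, 40940.0], 44543.0, 1.98)]
[183. 292.] [([404.0, 98.0, 874.0], 823.0, 1.98), ([73.0, -98.0, 117.0], 5.0, -0.22)]
[159. 206.] [([408.0, 98.0, 871.0], 822.0, 1.98), ([-59.0, -98.0, 230.0], 177.0, 0.69)]
t 5.83 tcp [391.6  53.1 207.1] box [-205.5   45.3  207.1] head 175.61 down [-0.002 -0.001 -1.   ] F [-0.1 -0.   0.6] fp 0.0 w 0.008
shift in tool axes, m: [-0.1055  0.0004 -0.0031] target [496.9  45.4 210. ]
turn -0.39
```

```bash

python3 -m jog '[{"x":-0.025,"y":0,"z":0,"turn":0},{"x":-0.035,"y":0,"z":0,"turn":0},{"x":-0.035,"y":0,"z":0,"turn":0},{"x":-0.025,"y":0,"z":0,"turn":0},{"x":0,"y":0,"z":0,"turn":0}]' | grep -E "tcp_pos|force"
python3 -m jog '[{"x":-0.006,"y":0,"z":0,"turn":0},{"x":-0.006,"y":0,"z":0,"turn":0},{"x":-0.006,"y":0,"z":0,"turn":0},{"x":-0.006,"y":0,"z":-0.004,"turn":0},{"x":-0.006,"y":0,"z":-0.005,"turn":0}]' | grep -E "tcp_pos|force"
python3 -m jog '[{"x":-0.006,"y":0,"z":-0.005,"turn":0},{"x":-0.006,"y":0,"z":-0.005,"turn":0}]' | grep -E "tcp_pos|force"
python3 lid.py; python3 go.py b -66 45 240 176
```

```text
tcp_pos: [515.7, 44.1, 206.7]
ft_force: [0.4, 0.5, 0.6]
finger_force: 0.0
tcp_pos: [540.9, 42.1, 217.4]
ft_force: [-1.7, 0.5, 0.8]
finger_force: 1.0
tcp_pos: [553.9, 41.2, 228.3]
ft_force: [-1.8, -0.3, 0.9]
finger_force: 0.7
[261. 188.] [([-486.0, 98.0, -387.0], 757.0, -0.73), ([32222.0, -98.0, 45634.0], 55722.0, 2.19)]
[279. 270.] [([-2176.0, 98.0, -5101.0], 5685.0, -1.16), ([93211.0, -98.0, 215845.0], 234972.0, 1.98)]
[184. 293.] [([404.0, 98.0, 874.0], 824.0, 1.98), ([73.0, -98.0, 110.0], 9.0, -1.0)]
[156. 210.] [([407.0, 98.0, 870.0], 821.0, 1.98), ([-38.0, -98.0, 249.0], 175.0, 0.85)]
t 6.88 tcp [555.8  41.3 229.2] box [-41.   45.1 229.2] head 175.67 down [ 0.004  0.    -1.   ] F [1.2 0.6 2.6] fp 0.4 w 0.003
shift in tool axes, m: [ 0.025  -0.0002 -0.0109] target [530.8  43.  240. ]
turn -0.33
```

Contact is gentle (about 2 N) and the lid is following, at about 0.85 rad. I'll keep to the lip's arc.

```bash

python3 -m jog '[{"x":-0.0063,"y":0,"z":-0.005,"turn":0},{"x":-0.0065,"y":0,"z":-0.0047,"turn":0},{"x":-0.0067,"y":0,"z":-0.0044,"turn":0},{"x":-0.0069,"y":0,"z":-0.004,"turn":0},{"x":-0.0071,"y":0,"z":-0.0036,"turn":0}]' | grep -E "tcp_pos|force"
python3 -m jog '[{"x":-0.0073,"y":0,"z":-0.0033,"turn":0},{"x":-0.0074,"y":0,"z":-0.003,"turn":0},{"x":-0.0075,"y":0,"z":-0.0026,"turn":0},{"x":-0.0076,"y":0,"z":-0.0022,"turn":0},{"x":-0.0077,"y":0,"z":-0.0018,"turn":0}]' | grep -E "tcp_pos|force"
python3 lid.py; python3 go.py b -66 45 240 176
```

```text
tcp_pos: [587.8, 38.7, 249.1]
ft_force: [0.2, -0.9, -0.3]
finger_force: 0.2
tcp_pos: [625.1, 35.8, 261.8]
ft_force: [-0.4, -0.1, -0.3]
finger_force: 0.1
[280. 270.] [([-253.0, 98.0, -650.0], 837.0, -1.16), ([23797.0, -98.0, 55150.0], 59926.0, 1.98)]
[184. 293.] [([404.0, 98.0, 874.0], 824.0, 1.98), ([73.0, -98.0, 110.0], 9.0, -1.0)]
[151. 237.] [([405.0, 98.0, 870.0], 820.0, 1.98), ([37.0, -98.0, 283.0], 170.0, 1.33)]
[266. 211.] [([-647.0, 98.0, -813.0], 1180.0, -0.91), ([38024.0, -98.0, 61032.0], 71766.0, 2.13)]
t 7.77 tcp [626.6  35.7 261.9] box [ 30.   44.4 261.9] head 175.64 down [ 0.002 -0.    -1.   ] F [2.1 1.  0.9] fp 0.0 w 0.008
shift in tool axes, m: [ 0.0961 -0.      0.0217] target [530.8  43.  240. ]
turn -0.36
```

```bash

python3 -m jog '[{"x":-0.006,"y":0,"z":-0.001,"turn":0},{"x":-0.006,"y":0,"z":0,"turn":0},{"x":-0.006,"y":0,"z":0,"turn":0},{"x":-0.006,"y":0,"z":0,"turn":0},{"x":-0.006,"y":0,"z":0,"turn":0}]' | grep -E "tcp_pos|force"
python3 -m jog '[{"x":-0.005,"y":0,"z":0,"turn":0},{"x":-0.005,"y":0,"z":0,"turn":0},{"x":-0.005,"y":0,"z":0,"turn":0},{"x":-0.005,"y":0,"z":0,"turn":0},{"x":-0.005,"y":0,"z":0,"turn":0}]' | grep -E "tcp_pos|force"
python3 lid.py; python3 go.py b 110 45 262 176
```

```text
tcp_pos: [654.7, 33.5, 262.6]
ft_force: [-0.0, 0.5, -0.2]
finger_force: 0.1
tcp_pos: [679.6, 31.7, 262.6]
ft_force: [-0.5, -0.7, 0.7]
finger_force: 0.0
[274. 241.] [([-79.0, 98.0, -55.0], 233.0, -0.83), ([17502.0, -98.0, 33649.0], 37788.0, 2.05)]
[152. 271.] [([403.0, 98.0, 869.0], 819.0, 1.98), ([101.0, -98.0, 287.0], 171.0, 1.71)]
t 8.65 tcp [680.4  31.6 262.3] box [ 84.   44.1 262.3] head 175.64 down [ 0. -0. -1.] F [ 1.2 -0.9  0.2] fp 0.0 w 0.008
shift in tool axes, m: [-0.026   0.0011  0.0004] target [706.4  30.7 262. ]
turn -0.36
```

```bash

python3 -m jog '[{"x":-0.005,"y":0,"z":0,"turn":0},{"x":-0.005,"y":0,"z":0,"turn":0},{"x":-0.005,"y":0,"z":0,"turn":0},{"x":-0.005,"y":0,"z":0,"turn":0},{"x":-0.004,"y":0,"z":0,"turn":0}]' | grep -E "tcp_pos|force"
python3 -m jog '[{"x":-0.002,"y":0,"z":0,"turn":0},{"x":-0.002,"y":0,"z":0,"turn":0},{"x":0,"y":0,"z":0,"turn":0},{"x":0,"y":0,"z":0,"turn":0},{"x":0,"y":0,"z":0,"turn":0}]' | grep -E "tcp_pos|force"
python3 lid.py;  python3 go.py b 0 45 262 176
```

```text
tcp_pos: [703.7, 29.8, 262.6]
ft_force: [-0.5, 0.1, -1.2]
finger_force: 0.0
tcp_pos: [706.9, 29.6, 262.8]
ft_force: [0.0, -0.2, 1.1]
finger_force: 0.0
[279. 263.] [([-60.0, 98.0, -153.0], 304.0, -1.1), ([16816.0, -98.0, 37193.0], 40678.0, 1.99)]
[155. 293.] [([402.0, 98.0, 870.0], 819.0, 1.98), ([135.0, -98.0, 279.0], 171.0, 1.91)]
t 9.53 tcp [706.9  29.6 262.8] box [110.6  43.9 262.8] head 175.65 down [ 0.  0. -1.] F [-0.   0.3  0.6] fp 0.0 w 0.007
shift in tool axes, m: [0.1106 0.0004 0.0008] target [596.6  38.4 262. ]
turn -0.35
```

The lid is at its stop (1.91 measured) and still. I'll back away from it towards the jar.

```bash

python3 -m jog '[{"x":0.02,"y":0,"z":0,"turn":0},{"x":0.035,"y":0,"z":0,"turn":0},{"x":0.035,"y":0,"z":0,"turn":0},{"x":0.035,"y":0,"z":0,"turn":0},{"x":0.035,"y":0,"z":0,"turn":0}]' 0.075 | grep -E "tcp_pos|force"
python3 -m jog '[{"x":0.01,"y":0.035,"z":0,"turn":0},{"x":0,"y":0.04,"z":0,"turn":0},{"x":0,"y":0.04,"z":0,"turn":0},{"x":0,"y":0.04,"z":0,"turn":0},{"x":0,"y":0.04,"z":0,"turn":0}]' | grep -E "tcp_pos|force"
python3 -m jog '[{"x":0,"y":0.04,"z":0,"turn":0},{"x":0,"y":0.04,"z":0,"turn":0},{"x":0,"y":0.04,"z":0,"turn":0},{"x":0,"y":0.02,"z":0,"turn":0},{"x":0,"y":0,"z":0,"turn":-7}]' | grep -E "tcp_pos|force"
python3 -c "
from rig import readout;print(readout.sense()['joints'].round(2))"
python3 go.py w 534 412 200 -120; python3 lid.py
```

```text
tcp_pos: [545.7, 41.6, 262.6]
ft_force: [0.5, 0.4, 0.7]
finger_force: 0.0
tcp_pos: [551.9, 238.6, 263.6]
ft_force: [0.7, -0.4, -0.2]
finger_force: 0.0
tcp_pos: [562.4, 381.0, 261.2]
ft_force: [-1.2, -0.0, -0.8]
finger_force: 0.0
[ 0.83  0.46  0.22 -0.   -1.33 -2.35]
t 10.78 tcp [562.4 381.  261.2] box [-58.  384.4 261.2] head -177.02 down [-0.  0. -1.] F [-1.2 -0.  -0.8] fp 0.0 w 0.855
shift in tool axes, m: [0.0268 0.0324 0.0612] target [534. 412. 200.]
turn -57.02
[279. 262.] [([-14.0, 98.0, -45.0], 187.0, -1.06), ([15152.0, -98.0, 33300.0], 36446.0, 2.0)]
[155. 293.] [([402.0, 98.0, 870.0], 819.0, 1.98), ([135.0, -98.0, 279.0], 171.0, 1.91)]
```

```bash

python3 -m jog '[{"x":0,"y":0,"z":0,"turn":-7.1},{"x":0,"y":0,"z":0,"turn":-7.1},{"x":0,"y":0,"z":0,"turn":-7.1},{"x":0,"y":0,"z":0,"turn":-7.1},{"x":0,"y":0,"z":0,"turn":-7.1}]' | grep -E "tcp_pos|force"
python3 -m jog '[{"x":0,"y":0,"z":0,"turn":-7.1},{"x":0,"y":0,"z":0,"turn":-7.1},{"x":0,"y":0,"z":0,"turn":-7.1},{"x":0,"y":0,"z":0,"turn":0},{"x":0,"y":0,"z":0,"turn":0}]' | grep -E "tcp_pos|force"
python3 go.py w 534 412 200 -120
python3 - <<'E'
from h import *
f=grab_frame('wrist'); im=f['frame']; h=cv2.cvtColor(im,cv2.COLOR_BGR2HSV).astype(int)
m=((h[...,0]>45)&(h[...,0]<85)&(h[...,1]>90)).astype(np.uint8)
for c in cv2.findContours(m,0,2)[0]:
    if cv2.contourArea(c)>150:
        (u,v),r=cv2.minEnclosingCircle(c); P=onz(f,u,v,106); print(u,v,r,cv2.contourArea(c),P.round(1),'rad mm',np.linalg.norm(onz(f,u+r,v,106)-P).round(1))
cv2.imwrite('pics/w.png',im)
E
```

```text
tcp_pos: [562.9, 375.8, 263.1]
ft_force: [0.4, 0.1, 0.1]
finger_force: 0.0
tcp_pos: [563.0, 376.0, 263.1]
ft_force: [-0.6, 0.5, -0.7]
finger_force: 0.0
t 11.67 tcp [563.  376.  263.1] box [-57.1 379.4 263.1] head -120.84 down [ 0.  0. -1.] F [-0.6  0.5 -0.7] fp 0.0 w 0.863
shift in tool axes, m: [-0.0161  0.0434  0.0631] target [534. 412. 200.]
turn -0.84
356.2550964355469 202.0102081298828 22.046985626220703 1376.5 [535.9 409.4 106. ] rad mm 22.9
```

View pics/w.png

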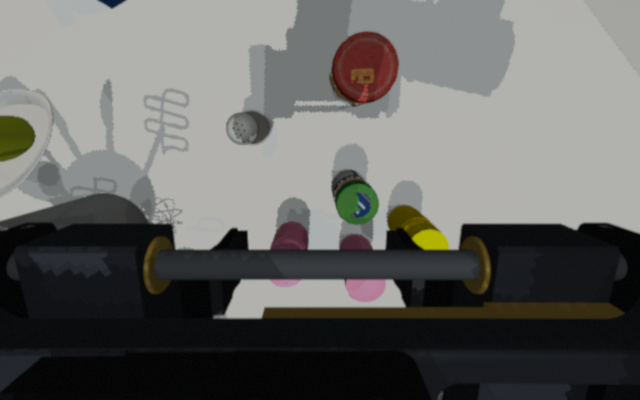

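The wrist view shows the green cap at (356,202), with radius 22.9 mm at z 106, which matches the jar. The jar is at (535.5, 410), and the yellow and pink look-alikes are clear of the finger line.

```bash

python3 -m jog '[{"x":-0.006,"y":0.02,"z":0.02,"turn":0},{"x":-0.007,"y":0.021,"z":0.04,"turn":0},{"x":0,"y":0,"z":0.04,"turn":0},{"x":0,"y":0,"z":0.015,"turn":0},{"x":0,"y":0,"z":0,"turn":0}]' 0.07| grep -E "tcp_pos|force"
python3 go.py w 535.5 410 60 -120
```

```text
tcp_pos: [533.0, 405.1, 145.7]
ft_force: [-0.5, -1.1, -0.3]
finger_force: 0.0
t 12.13 tcp [533.  405.1 145.7] box [-89.1 406.4 145.7] head -120.72 down [-0.008 -0.007 -1.   ] F [-0.5 -1.1 -0.3] fp 0.0 w 0.807
shift in tool axes, m: [-0.0064  0.0001  0.0857] target [535.5 410.   60. ]
turn -0.72
```

```bash

python3 -m jog '[{"x":0,"y":0,"z":0,"turn":0},{"x":0,"y":0,"z":0,"turn":0}]' | grep -E "tcp_pos|force"
python3 go.py w 535.5 410 60 -120
```

```text
tcp_pos: [536.9, 407.8, 153.5]
ft_force: [0.6, 0.8, 0.3]
finger_force: 0.0
t 12.3 tcp [536.9 407.8 153.5] box [-85.4 409.3 153.5] head -120.61 down [ 0.003  0.002 -1.   ] F [0.6 0.8 0.3] fp 0.0 w 0.805
shift in tool axes, m: [-0.0009  0.0024  0.0935] target [535.5 410.   60. ]
turn -0.61
```

```bash

python3 -m jog '[{"x":-0.001,"y":0.002,"z":0.018,"turn":0},{"x":0,"y":0,"z":0.025,"turn":0},{"x":0,"y":0,"z":0.025,"turn":0},{"x":0,"y":0,"z":0.015,"turn":0},{"x":0,"y":0,"z":0.007,"turn":0}]' | grep -E "tcp_pos|force"
python3 -m jog '[{"x":0,"y":0,"z":0,"turn":0},{"x":0,"y":0,"z":0,"turn":0},{"x":0,"y":0,"z":0,"turn":0}]' | grep -E "tcp_pos|force"
python3 -m jog '[{"x":0,"y":0,"z":0,"turn":0},{"x":0,"y":0,"z":0,"turn":0},{"x":0,"y":0,"z":0,"turn":0},{"x":0,"y":0,"z":0,"turn":0},{"x":0,"y":0,"z":0,"turn":0}]' 0.03 15
python3 go.py w 535.5 410 60 -120
```

```text
tcp_pos: [534.6, 408.8, 61.0]
ft_force: [-0.2, 0.0, -0.6]
finger_force: 0.0
tcp_pos: [535.6, 410.0, 63.6]
ft_force: [-0.4, -0.3, -0.9]
finger_force: 0.0
t: 13.38
tcp_pos: [534.4, 409.1, 61.5]
ee_rot: [-1.557, 2.728, 0.0]
ft_force: [-0.7, 0.1, 1.3]
grip_width: 0.529
finger_force: 15.0
t 13.38 tcp [534.4 409.1  61.5] box [-88.  410.5  61.5] head -120.56 down [ 0.  0. -1.] F [-0.7  0.1  1.3] fp 15.0 w 0.529
shift in tool axes, m: [-0.0014 -0.0005  0.0015] target [535.5 410.   60. ]
turn -0.56
```

The jar is gripped: 46 mm opening, 15 N. Lift it and turn the tool to line up with the box.

```bash

python3 -m jog '[{"x":0,"y":0,"z":-0.015,"turn":0},{"x":0,"y":0,"z":-0.035,"turn":0},{"x":0,"y":0,"z":-0.04,"turn":0},{"x":0,"y":0,"z":-0.04,"turn":0},{"x":0,"y":0,"z":-0.035,"turn":0}]' | grep -E "tcp_pos|force"
python3 -m jog '[{"x":0,"y":0,"z":0,"turn":-6.6},{"x":0,"y":0,"z":0,"turn":-6.6},{"x":0,"y":0,"z":0,"turn":-6.6},{"x":0,"y":0,"z":0,"turn":-6.6},{"x":0,"y":0,"z":0,"turn":0}]' | grep -E "tcp_pos|force"
python3 go.py b -20 -46 225 -94
python3 lid.py
```

```text
tcp_pos: [534.4, 408.9, 228.6]
ft_force: [-0.6, 0.6, -1.3]
finger_force: 15.0
tcp_pos: [534.0, 408.8, 225.6]
ft_force: [-0.1, -0.1, -1.7]
finger_force: 15.0
t 14.22 tcp [534.  408.8 225.6] box [-88.3 410.1 225.6] head -94.05 down [-0.001 -0.001 -1.   ] F [-0.1 -0.1 -1.7] fp 15.0 w 0.526
shift in tool axes, m: [ 0.456  -0.0687  0.0009] target [570.3 -51.  225. ]
turn -0.05
[279. 262.] [([-14.0, 98.0, -45.0], 187.0, -1.06), ([15152.0, -98.0, 33300.0], 36446.0, 2.0)]
[155. 293.] [([402.0, 98.0, 870.0], 819.0, 1.98), ([135.0, -98.0, 279.0], 171.0, 1.91)]
```

```bash

python3 -m jog '[{"x":0.018,"y":-0.002,"z":0,"turn":0},{"x":0.03,"y":-0.0045,"z":0,"turn":0},{"x":0.036,"y":-0.0055,"z":0,"turn":0},{"x":0.036,"y":-0.0055,"z":0,"turn":0},{"x":0.036,"y":-0.0055,"z":0,"turn":0}]' | grep -E "tcp_pos|force"
python3 -m jog '[{"x":0.036,"y":-0.0055,"z":0,"turn":0},{"x":0.036,"y":-0.0055,"z":0,"turn":0},{"x":0.036,"y":-0.0055,"z":0,"turn":0},{"x":0.036,"y":-0.0055,"z":0,"turn":0},{"x":0.036,"y":-0.0055,"z":0,"turn":0}]' | grep -E "tcp_pos|force"
python3 -m jog '[{"x":0.036,"y":-0.0055,"z":0,"turn":0},{"x":0.036,"y":-0.0055,"z":0,"turn":0},{"x":0.03,"y":-0.0055,"z":0,"turn":0},{"x":0.012,"y":-0.002,"z":0,"turn":0},{"x":0,"y":0,"z":0,"turn":0}]' | grep -E "tcp_pos|force"
python3 -m jog '[{"x":0,"y":0,"z":0,"turn":0},{"x":0,"y":0,"z":0,"turn":0},{"x":0,"y":0,"z":0,"turn":0}]' | grep -E "tcp_pos|force"
python3 go.py b -20 -46 225 -94
python3 - <<'E'
from h import *
import numpy as np
f=grab_frame('top'); w=grab_frame('scene')
cv2.imwrite('pics/x.png',np.vstack([cv2.resize(f['frame'][120:270,340:500],(320,300)),cv2.resize(w['frame'][170:320,130:290],(320,300))]))
E
```

```text
tcp_pos: [545.6, 250.3, 225.9]
ft_force: [0.5, -0.4, -1.0]
finger_force: 15.0
tcp_pos: [560.0, 68.5, 226.2]
ft_force: [0.6, -0.1, -1.0]
finger_force: 15.0
tcp_pos: [570.4, -47.4, 225.9]
ft_force: [0.8, 1.1, -0.9]
finger_force: 15.0
tcp_pos: [570.6, -43.7, 226.2]
ft_force: [-0.4, -0.3, -0.5]
finger_force: 15.0
t 15.77 tcp [570.6 -43.7 226.2] box [-20.3 -38.7 226.2] head -94.11 down [-0.  0. -1.] F [-0.4 -0.3 -0.5] fp 15.0 w 0.523
shift in tool axes, m: [ 0.0073 -0.0003  0.0012] target [570.3 -51.  225. ]
turn -0.11
```

View pics/x.png

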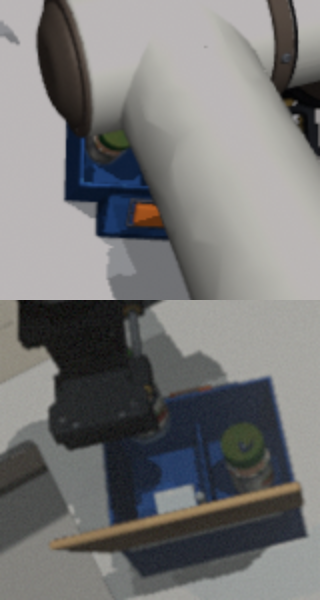

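The scene view shows the open box, the stored jar in the left bay, and the held jar over the empty right bay, with the lid behind the gripper. I'll centre the jar and lower it, watching the force.

```bash

python3 -m jog '[{"x":0.007,"y":0,"z":0.01,"turn":0},{"x":0,"y":0,"z":0.02,"turn":0},{"x":0,"y":0,"z":0.02,"turn":0},{"x":0,"y":0,"z":0.02,"turn":0},{"x":0,"y":0,"z":0.015,"turn":0}]' | grep -E "tcp_pos|force"
python3 -m jog '[{"x":0,"y":0,"z":0.015,"turn":0},{"x":0,"y":0,"z":0.015,"turn":0},{"x":0,"y":0,"z":0.01,"turn":0},{"x":0,"y":0,"z":0.01,"turn":0},{"x":0,"y":0,"z":0,"turn":0}]' | grep -E "tcp_pos|force"
python3 go.py b -20 -46 68 -94; python3 lid.py
```

```text
tcp_pos: [568.8, -51.8, 138.7]
ft_force: [0.7, -1.1, -1.8]
finger_force: 15.0
tcp_pos: [568.6, -51.9, 88.8]
ft_force: [-0.8, 0.7, -1.2]
finger_force: 15.0
t 16.7 tcp [568.6 -51.9  88.8] box [-21.7 -47.1  88.8] head -94.17 down [-0.004 -0.    -1.   ] F [-0.8  0.7 -1.2] fp 15.0 w 0.524
shift in tool axes, m: [-0.0011 -0.0018  0.0208] target [570.3 -51.   68. ]
turn -0.17
[279. 262.] [([-14.0, 98.0, -45.0], 187.0, -1.06), ([15152.0, -98.0, 33300.0], 36446.0, 2.0)]
[155. 293.] [([402.0, 98.0, 870.0], 819.0, 1.98), ([135.0, -98.0, 279.0], 171.0, 1.91)]
```

```bash

python3 -m jog '[{"x":0,"y":0,"z":0.006,"turn":0},{"x":0,"y":0,"z":0.006,"turn":0},{"x":0,"y":0,"z":0.004,"turn":0},{"x":0,"y":0,"z":0,"turn":0}]' | grep -E "tcp_pos|force"
python3 -m jog '[{"x":0,"y":0,"z":0.002,"turn":0},{"x":0,"y":0,"z":0,"turn":0},{"x":0,"y":0,"z":0,"turn":0}]' | grep -E "tcp_pos|force"
python3 -m jog '[{"x":0,"y":0,"z":0.002,"turn":0},{"x":0,"y":0,"z":0,"turn":0},{"x":0,"y":0,"z":0,"turn":0}]' | grep -E "tcp_pos|force"
```

```text
tcp_pos: [569.5, -51.9, 74.4]
ft_force: [-0.6, -0.2, -1.5]
finger_force: 15.0
tcp_pos: [570.2, -51.8, 73.4]
ft_force: [-0.6, 0.5, -0.6]
finger_force: 15.0
tcp_pos: [570.0, -51.8, 71.2]
ft_force: [0.1, 0.4, -1.4]
finger_force: 15.0
```

```bash

python3 -m jog '[{"x":0,"y":0,"z":0.002,"turn":0},{"x":0,"y":0,"z":0,"turn":0},{"x":0,"y":0,"z":0,"turn":0}]' | grep -E "tcp_pos|ft_force"
python3 -m jog '[{"x":0,"y":0,"z":0.002,"turn":0},{"x":0,"y":0,"z":0,"turn":0},{"x":0,"y":0,"z":0,"turn":0}]' | grep -E "tcp_pos|ft_force"
python3 -m jog '[{"x":0,"y":0,"z":0.001,"turn":0},{"x":0,"y":0,"z":0,"turn":0},{"x":0,"y":0,"z":0,"turn":0}]' | grep -E "tcp_pos|ft_force"
```

```text
tcp_pos: [570.0, -51.9, 69.1]
ft_force: [-0.1, -0.1, -0.8]
tcp_pos: [570.0, -51.9, 67.0]
ft_force: [-0.8, -0.5, -0.7]
tcp_pos: [570.2, -51.8, 66.4]
ft_force: [-1.0, 0.1, 0.6]
```

```bash

python3 -m jog '[{"x":0,"y":0,"z":0.001,"turn":0},{"x":0,"y":0,"z":0,"turn":0},{"x":0,"y":0,"z":0,"turn":0}]' | grep -E "tcp_pos|ft_force"
python3 -m jog '[{"x":0,"y":0,"z":0,"turn":0},{"x":0,"y":0,"z":0,"turn":0}]' | grep -E "tcp_pos|ft_force"
```

```text
tcp_pos: [570.3, -51.9, 66.4]
ft_force: [-1.4, 0.7, 5.6]
tcp_pos: [570.3, -51.9, 66.4]
ft_force: [-2.1, 0.9, 5.2]
```

The jar is on the floor (5 N upward). I'll release it and rise slowly.

```bash

python3 -m jog '[{"x":0,"y":0,"z":0,"turn":0},{"x":0,"y":0,"z":0,"turn":0},{"x":0,"y":0,"z":0,"turn":0},{"x":0,"y":0,"z":0,"turn":0}]' 0.055 | grep -E "tcp_pos|force|grip"
python3 -m jog '[{"x":0,"y":0,"z":-0.008,"turn":0},{"x":0,"y":0,"z":-0.015,"turn":0},{"x":0,"y":0,"z":-0.02,"turn":0},{"x":0,"y":0,"z":-0.03,"turn":0},{"x":0,"y":0,"z":-0.035,"turn":0}]' | grep -E "tcp_pos|force"
python3 -m jog '[{"x":0,"y":0,"z":-0.04,"turn":0},{"x":0,"y":0,"z":-0.04,"turn":0},{"x":0,"y":-0.04,"z":0,"turn":0},{"x":0,"y":-0.04,"z":0,"turn":0},{"x":0,"y":0,"z":0,"turn":0}]' | grep -E "tcp_pos|force"
python3 go.py b -150 -46 230 -94
```

```text
tcp_pos: [570.1, -51.8, 65.0]
ft_force: [-0.3, -0.5, -0.1]
grip_width: 0.626
finger_force: 0.0
tcp_pos: [568.9, -52.0, 173.2]
ft_force: [0.7, -0.2, 0.2]
finger_force: 0.0
tcp_pos: [655.0, -57.7, 250.8]
ft_force: [0.0, -0.1, -2.3]
finger_force: 0.0
t 19.92 tcp [655.  -57.7 250.8] box [ 64.9 -46.8 250.8] head -94.18 down [ 0.001 -0.    -1.   ] F [ 0.  -0.1 -2.3] fp 0.0 w 0.631
shift in tool axes, m: [-1.000e-04  2.149e-01  2.070e-02] target [440.7 -41.9 230. ]
turn -0.18
```

I went the wrong way: tool -y is box +x, towards the lid. There was almost no force on the tool. Now backing off to the robot side and checking everything.

```bash

python3 -m jog '[{"x":0,"y":0.02,"z":0,"turn":0},{"x":0,"y":0.04,"z":0,"turn":0},{"x":0,"y":0.04,"z":0,"turn":0},{"x":0,"y":0.04,"z":0,"turn":0},{"x":0,"y":0.04,"z":0,"turn":0}]' | grep -E "tcp_pos|force"
python3 -m jog '[{"x":0.02,"y":0.03,"z":0,"turn":0},{"x":0.04,"y":0,"z":0,"turn":0},{"x":0.04,"y":0,"z":0,"turn":0},{"x":0.04,"y":0,"z":0,"turn":0},{"x":0.04,"y":0,"z":0,"turn":0}]' | grep -E "tcp_pos|force"
python3 -m jog '[{"x":0.04,"y":0,"z":0,"turn":0},{"x":0.04,"y":0,"z":0,"turn":0},{"x":0,"y":0,"z":0,"turn":0},{"x":0,"y":0,"z":0,"turn":0},{"x":0,"y":0,"z":0,"turn":0}]' | grep -E "tcp_pos|force"
python3 lid.py
python3 - <<'E'
from h import *
import numpy as np
f=grab_frame('top'); w=grab_frame('scene')
cv2.imwrite('pics/y.png',np.hstack([cv2.resize(f['frame'][100:280,160:500],(400,212)),cv2.resize(w['frame'][140:320,130:430],(400,212))]))
h=cv2.cvtColor(f['frame'],cv2.COLOR_BGR2HSV).astype(int)
m=((h[...,0]>45)&(h[...,0]<85)&(h[...,1]>90)).astype(np.uint8)
m[:130]=0
for c in cv2.findContours(m,0,2)[0]:
    if cv2.contourArea(c)>60:
        (u,v),r=cv2.minEnclosingCircle(c); P=onz(f,u,v,111); d=P-[593.5,-6.5,0]; a=np.radians(-4); print(u,v,r,'box x,y',(d[0]*np.cos(a)+d[1]*np.sin(a)).round(1),(-d[0]*np.sin(a)+d[1]*np.cos(a)).round(1))
E
```

```text
tcp_pos: [468.2, -44.8, 252.8]
ft_force: [-0.4, 0.6, 0.2]
finger_force: 0.0
tcp_pos: [426.5, -223.3, 254.0]
ft_force: [1.2, 1.5, -0.9]
finger_force: 0.0
tcp_pos: [421.1, -301.7, 253.0]
ft_force: [0.6, -0.2, 0.4]
finger_force: 0.0
[279. 262.] [([-14.0, 98.0, -45.0], 187.0, -1.06), ([15152.0, -98.0, 33300.0], 36446.0, 2.0)]
[155. 293.] [([402.0, 98.0, 870.0], 819.0, 1.98), ([135.0, -98.0, 279.0], 171.0, 1.91)]
439.75 192.1666717529297 11.117218971252441 box x,y -22.7 -42.3
```

View pics/y.png

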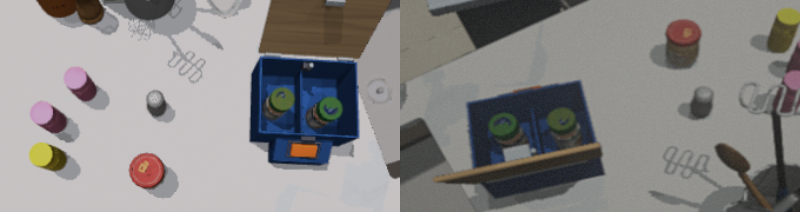

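Both jars stand upright, each in its own bay: caps at (280,99) and (329,108) in the left panel. The lid is at its stop (1.91), the honey and salt shaker are unmoved, and the arm is clear.

```bash
python3 -c "
from rig import order;print(order.hand_in())"
```

```text
the job is handed in; nothing more can be done
None
```

The job is handed in, with no verdict returned: the lid is open at its stop (about 1.9 rad), the spice jar stands upright in the right-hand compartment beside the stored jar, and the honey and salt shaker look unmoved.

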